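Free the nozzle pipe from the paper mister

TASK

Take the brass nozzle pipe out of the paper mister's push-fit outlet: press the blue release ring down with the fingertips either side of the pipe, without crushing it, and while the ring is still held down grip the pipe and draw it straight up, never wrenching it against the closed jaws. Then stand the pipe upright, foot down, in the free hole of the dark wooden stand, lower it gently to the bottom and let go, leaving the spare black pipe, the ink bottle, the paste jar and the washing bowl undisturbed.

Things in the scene. Friction and masses are not known exactly. Their poses are not given: they have to be found in the camera images.
- mister: The paper mister, a fixed grey block 90 x 170 mm, 30 mm high; origin on the table straight under the outlet's axis. On it a round steel fitting, 35 mm diameter, up to 62 mm above the table, with the blue ring above it. A second outlet with a red cap (56 mm high) lies 80 mm away along -y. Four hidden spring jaws in the fitting lock over the pipe's bead.
- outlet (a point): Point on the outlet's axis 80 mm above the table, fixed to the mister: the nominal top of the blue release ring when up. The ring is set by hand, so its real top stands anywhere from 6 mm below to 6 mm above this point: feel for it. Ring: outside diameter 40 mm, hole 24 mm, 6 mm thick. z up. The fingertips can rest on the ring and grip the pipe at once.
- ring (a joint): Ring travel in m from its own rest: 0 up, 0.005 down on its stop. Push needed: 4-5 N spring, 3 N friction, 0.4 N per mm/s of speed, so over 9 N held still means on its stop; 25 N crushes it. The jaws are clear of the bead only beyond about 4 mm. Let go, it creeps up at 2-5 mm/s and locks the pipe again within half a second, so the pipe must start to move while the ring is still pressed.
- pipe_mid (a point): Centre (half-way up) of the brass nozzle pipe: loose, 90 g, 98 mm long, 14 mm diameter, top 6 mm a steel tip 10 mm across; z along it to the tip. At the start it stands in the outlet, foot 46 mm below outlet, tip 52 mm above. It must rise 52 mm to be clear. Locked, it stops after 1 mm of lift; over 25 N against the fitting damages it.
- pipe: The brass pipe; origin at the centre of its foot, z along it to the tip. A bead 21 mm across runs round it from 18 to 22 mm above the foot.
- pipe_foot (a point): Centre of the flat foot of the brass pipe, 49 mm below pipe_mid along the pipe.
- free_hole (a point): Centre of the mouth of the stand's free round hole, 38 mm above the table: 26 mm diameter, 26 mm deep with a flat floor. z points up. The other hole, with the spare pipe, is 100 mm away along this point's +y.
- stand: The stand, a fixed dark wood block 60 x 160 mm, 38 mm high; origin at the centre of its underside, half-way between its two holes, which lie along its y. Over 25 N between pipe and stand counts as dropped or rammed.
- spare_mid (a point): Centre of the spare pipe, same shape as the brass one but black, 60 g, standing loose in the stand's other hole, its tip 72 mm above the stand. To be left alone.
- ink: Black ink bottle, 60 mm diameter, 130 mm high, loose; origin at the centre of its underside. To be left alone.
- paste: White and blue porcelain seal-paste jar, 70 mm diameter, 40 mm high, loose; origin at the centre of its underside. To be left alone.
- washer: Blue ceramic brush-washing bowl, 110 mm diameter, 55 mm high, loose; origin at the centre of its underside. To be left alone.
Not all that is in view belongs to the job. What is shaped like the pipe but green is not meant.

How it is judged:
By the outcome, as a careful person would: the job done as asked, in the order asked, and still so for the second after the job is handed in, with the robot touching nothing.
It also fails if it takes over 58 s, if anything falls off the work surface, if the arm or the gripper's body presses on something with over 40 N, if the wrist force passes 120 N, or if a joint passes its speed limit or range.

ROBOT

A 7-joint arm with a two-finger parallel gripper is mounted at the origin on the work surface. World frame = base frame: x ahead of the robot, y to its left, z up, the work surface at z = 0. Lengths are in mm, angles in rad, forces in N, time in s.
With the tool pointing down it reaches from about 400 to 875 mm from the base axis. Payload 4.4 kg.
Tool frame: the origin (TCP) lies between the finger pads; the fingertips stand 17 mm ahead of it and the grasp point (between the pads) lies 2 mm behind it; z points along the fingers, y is the line along which they close (so a half turn about z gives the same grasp; the last joint's range is limited). The gripper opens to 85 mm and grips with 20 to 120 N. Pads are 22 mm wide; open, the fingers measure 114 mm over their backs; the gripper's body (76 mm by 85 mm) begins 54 mm behind the grasp point. The pads swing forward as they close: fully open they stand 13 mm farther back than shut.
Start: joints at [-1.337, 0.628, 0.038, 1.517, -0.027, 0.996, -0.02], TCP at [191.94, 621.029, 248.313] pointing down, gripper open.
Joint ranges: [-3.06, 3.06], [-0.37, 2.12], [-1.25, 1.32], [0.18, 2.47], [-1.1, 4.24], [0.23, 1.98], [-2.94, 2.94]. Speed limits (rad/s): [2.57, 2.57, 3.14, 3.14, 3.14, 3.14, 3.14].

INTERFACE

Orientations are given as a rotation vector (axis times angle).
In Python, from cell import robot gives the robot as it stands. The module is installed in compiled form; this text tells all that it offers.
- The arm moves only by the shell command python3 -m jog 'ROWS' [OPENING] [FORCE]. ROWS is JSON, one flat list of numbers, 4 for each row, row after row: the shift along the tool's x, y, z in m, then the turn about the tool's z in degrees. In form: [dx, dy, dz, spin, dx, dy, dz, spin, ...]. A call has 1 to 10 rows; each row shifts and turns the commanded pose from where the row before left it, along the tool's axes as they then stand; what a row does not reach is not made up. A row lasts 1/10 s, in which the tool goes at most 50 mm and 8.59 degrees, less where a joint would pass 70% of its speed; a pose out of reach is approached as far as the arm can. A call with a gripper value outside its range is refused whole. OPENING is the closure, from 0 (fully open) to 1 (shut), set as the call begins (- or left out, the last holds). The fingers move at their own pace and stop on an object; FORCE is the grip in N (left out, the last holds). Time passes only in rows, so rows that do not move let the fingers close. It gives the time, the measured TCP pose, the force, the opening and the grip force at its end, in the units of the state.
- robot.get_state(): the state, without advancing time (a new reading comes with each control period).
- robot.grab_frame(name): name is "scene" or "top" or "wrist"; returns the picture (384x512x3 uint8, red, green, blue); there is no depth.
- robot.get_calibration(name): a dict with "K" (3x3 intrinsics, pixels), "R" (3x3) and "t" (3): a world point X has camera coordinates R X + t; the wrist camera has in their place "hand_eye" (4x4, takes a point from camera to tool coordinates, whose origin is the TCP and whose axes are the flange's). Camera axes: x right, y down, z forward; pixel columns grow to the right and rows downward; lengths in mm; the calibration is good to about 2 mm. A picture is of the moment at which its call begins: read the wrist's pose just before it. get_calibration takes no time and is no camera call.
- robot.sign_off(): hands the job in; it is judged then, once.
Trained networks look in the newest picture that a camera, given by its name, has taken for a name from the list of things; names that differ only in an ending like _2 or _b are one class to them, and where a whole thing is asked for, a point or a joint stands for the part that bears it (a point fixed in the world has none). Each returns a list of dicts, best first, with "p" (0 to 1); they miss things now and then, are a little off and sometimes report something else, mostly with a low value. They report only what shows in the picture. A call takes as long as a camera call. They do not tell look-alikes from the thing itself.
- robot.search_frame(camera, target): "bbox" ([left, top, right, bottom] in pixels, round what is visible of it).
The state is a dict: "time_s": time; "q": joint angles; "dq": joint speeds; "effort": joint torques, N m; "ee_pos": TCP position; "eef_rot": TCP orientation; "wrist_force": force on the tool from outside, world axes, zero at the start; "moment": the same for the moment, N m; "finger_gap": finger opening in mm; "grasp_force": force on a finger pad.
Only numpy, scipy, OpenCV 4.12 (cv2) and the standard library are available. Lean on these libraries where they do the work, as an engineer would, in place of code of your own. Each camera call takes 0.05 s, during which the arm holds its last target. There are 200 camera calls.

## Working session

There is one attempt and no reset: what is moved stays moved. The work goes in short steps, Python scripts to look and compute and a shell command to move; the robot and the scene stay as the last step left them, time stands still between calls to the robot, and variables do not carry over. Pictures are saved under pics/ and viewed, at most 10 in all, crops included, and the job is handed in when it is done.

```bash
mkdir -p pics; cat > h.py <<'E'
import numpy as np, cv2
from cell import robot
from scipy.spatial.transform import Rotation as R
def save(n,f,crop=None,k=1):
    im=f
    if crop: l,t,r,b=crop; im=im[t:b,l:r]
    cv2.imwrite('pics/'+n,cv2.resize(im[:,:,::-1],None,fx=k,fy=k,interpolation=cv2.INTER_CUBIC))
def ray(cam,u,v,s=None):
    c=robot.get_calibration(cam);K=np.array(c['K'])
    d=np.linalg.solve(K,[u,v,1.])
    if cam=='wrist':
        s=s or robot.get_state();H=np.array(c['hand_eye']);T=R.from_rotvec(s['eef_rot']).as_matrix()
        return T@H[:3,3]+np.array(s['ee_pos']),T@H[:3,:3]@d
    Rm=np.array(c['R']);return -Rm.T@np.array(c['t']),Rm.T@d
def atz(cam,u,v,z,s=None):
    o,d=ray(cam,u,v,s);return o+d*(z-o[2])/d[2]
def tri(rays):
    A=0;b=0
    for o,d in rays:
        d=d/np.linalg.norm(d);P=np.eye(3)-np.outer(d,d);A=A+P;b=b+P@o
    return np.linalg.solve(A,b)
def proj(cam,X,s=None):
    c=robot.get_calibration(cam);K=np.array(c['K'])
    if cam=='wrist':
        s=s or robot.get_state();H=np.array(c['hand_eye']);T=R.from_rotvec(s['eef_rot']).as_matrix()
        x=H[:3,:3].T@(T.T@(np.array(X)-s['ee_pos'])-H[:3,3])
    else: x=np.array(c['R'])@X+np.array(c['t'])
    p=K@x;return p[:2]/p[2]
E
python3 - <<'E'
from h import *
s=robot.get_state();print(s)
fs=[]
for c in('scene','top','wrist'):
    f=robot.grab_frame(c);fs.append(f)
    for t in ('mister','pipe','ring','stand','spare_mid','ink','paste','washer'):
        print(c,t,[(np.round(d['bbox']).tolist(),round(d['p'],2)) for d in robot.search_frame(c,t)][:4])
    print(np.array(robot.get_calibration(c)['K'])[0,0], ray(c,256,192))
save('a.png',np.hstack([fs[0],fs[1]]),k=.78); save('b.png',fs[1],k=1.5)
save('c.png',fs[2])
E
```

```text
{'time_s': 0.0, 'q': array([-1.33679531,  0.62934285,  0.03845257,  1.51835249, -0.02701395,
        0.99627054, -0.02000834]), 'dq': array([ 1.59011128e-03, -8.46256520e-04, -1.34585916e-03,  1.17145322e-06,
       -5.09350038e-04,  9.78538884e-04,  1.38893673e-03]), 'effort': array([-5.62578327e-05, -5.63399971e+01,  1.22598186e+00, -1.93438107e+01,
        1.09814038e-02,  1.04422291e-02,  9.74405964e-06]), 'ee_pos': array([191.76824676, 620.46569904, 247.39631783]), 'eef_rot': array([-4.69163375e-01, -3.10609973e+00,  2.88506396e-03]), 'wrist_force': array([-0.01666965,  0.04030687,  0.32962208]), 'moment': array([0.01724821, 0.03108702, 0.0556524 ]), 'grasp_force': 0.0, 'finger_gap': 85.32589335264005}
scene mister [([262.0, 132.0, 337.0, 201.0], 0.67)]
scene pipe [([282.0, 114.0, 293.0, 149.0], 0.71), ([307.0, 113.0, 316.0, 138.0], 0.69)]
scene ring [([302.0, 131.0, 322.0, 148.0], 0.78)]
scene stand [([139.0, 171.0, 217.0, 238.0], 0.77)]
scene spare_mid [([182.0, 144.0, 198.0, 185.0], 0.66)]
scene ink [([297.0, 166.0, 334.0, 243.0], 0.75), ([306.0, 113.0, 316.0, 138.0], 0.48)]

[... 478 characters left out ...]
ng [([180.0, 188.0, 200.0, 205.0], 0.45)]
top stand [([279.0, 208.0, 353.0, 252.0], 0.56)]
top spare_mid [([292.0, 232.0, 303.0, 242.0], 0.66), ([234.0, 121.0, 266.0, 155.0], 0.28)]
top ink [([236.0, 116.0, 262.0, 152.0], 0.69)]
top paste [([171.0, 116.0, 202.0, 148.0], 0.67)]
top washer [([341.0, 113.0, 386.0, 156.0], 0.57)]
451.67676400768835 (array([ 408.25603839,   23.34647703, 1061.26759506]), array([ 1.60226597e-01, -7.55624311e-04, -9.87316373e-01]))
wrist mister []
wrist pipe []
wrist ring []
wrist stand []
wrist spare_mid []
wrist ink []
wrist paste []
wrist washer []
277.869812361367 (array([117.30127567, 644.69207185, 373.68896344]), array([ 0.28073242, -0.09474484, -0.95516501]))
```

View pics/a.png

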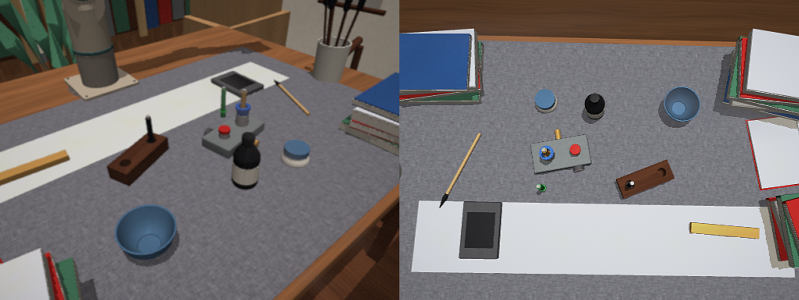

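View pics/b.png

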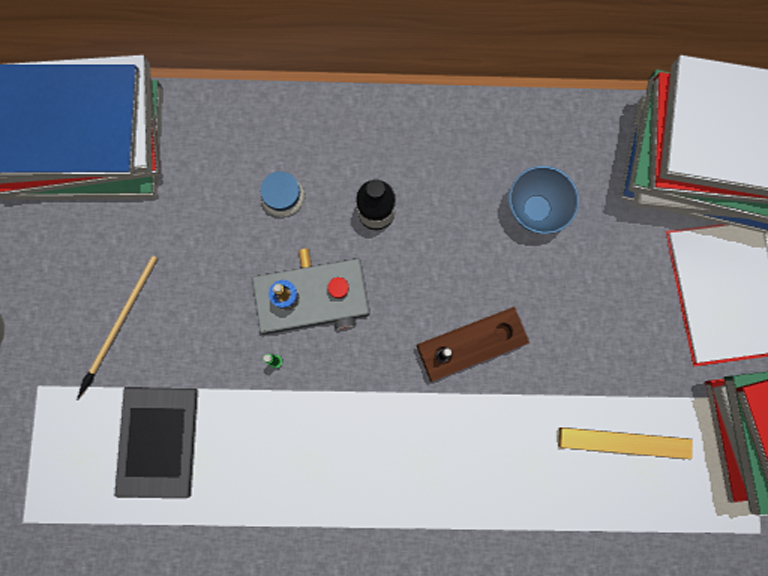

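The top view (1.5×) shows three pipe-like things: 
- the brass pipe in the blue ring at (282,293), 
- the black spare in the stand at (445,354), 
- the green look-alike at (273,361). 

The one meant is the brass pipe in the blue ring, on the grey block beside the red cap at (338,287). The free hole is at (503,331).

```bash
python3 - <<'E'
from h import *
k=1/1.5
r=atz('top',283*k,293.5*k,80);cap=atz('top',338*k,287*k,56);h=atz('top',503.5*k,331*k,38);sp=atz('top',445*k,353*k,110)
print('ring',r,'tri',tri([ray('top',190,196.),ray('scene',312,139)]));print('cap',cap,np.linalg.norm((cap-r)[:2]));print('hole',h,'spare tip',sp,np.linalg.norm((sp-h)[:2]))
d=(r-cap)[:2];print('mister yaw',np.degrees(np.arctan2(d[1],d[0]))-90)
d=(sp-h)[:2];print('stand yaw',np.degrees(np.arctan2(d[1],d[0]))-90)
print('ink',atz('top',376*k,190*k,130),'paste',atz('top',281*k,190*k,40),'green',atz('top',270*k,360*k,90))
s=robot.get_state();T=R.from_rotvec(s['eef_rot']).as_matrix();print(T.round(3))
print(robot.get_calibration('wrist')['hand_eye'])
f=robot.grab_frame('scene');save('d.png',f,(250,95,350,215),5)
E
```

```text
ring [556.2888955  169.88752317  80.        ] tri [558.06485774 169.77776787  76.64290001]
cap [571.47569527  91.63848421  56.        ] 79.70916500263769
hole [ 511.99138219 -160.13664376   38.        ] spare tip [472.19685846 -64.69090286 110.        ] 103.40934955317124
mister yaw 10.983578748138171
stand yaw 22.632888963771492
ink [700.91363749  36.95451416 130.        ] paste [725.65481896 186.55456335  40.        ] green [458.9182382 182.3702945  90.       ]
[[-0.955  0.295 -0.   ]
 [ 0.295  0.955  0.   ]
 [ 0.     0.    -1.   ]]
[[-5.01976228e-04 -9.52570170e-01 -3.04318613e-01  7.83069727e+01]
 [ 9.99999873e-01 -4.63806363e-04 -1.97714024e-04  5.31872075e-01]
 [ 4.71915723e-05 -3.04318674e-01  9.52570282e-01 -1.25379232e+02]
 [ 0.00000000e+00  0.00000000e+00  0.00000000e+00  1.00000000e+00]]
```

View pics/d.png

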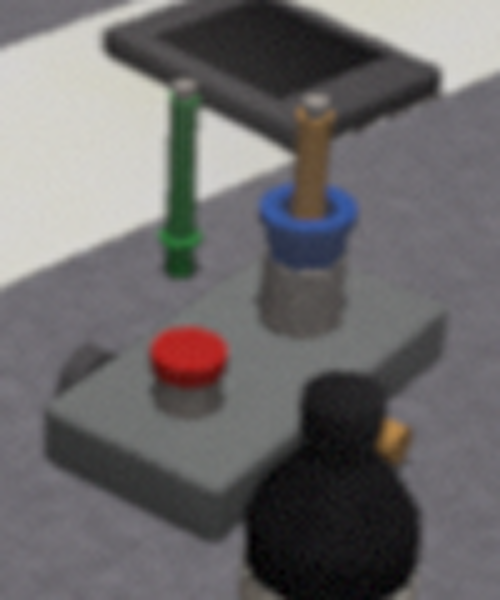

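The crop confirms it: the brass pipe with the steel tip stands in the blue ring, and the green pipe stands apart on the table. Next I go above it.

```bash
python3 -m jog '[-0.03,-0.02,0,0,-0.03,-0.02,0,0,-0.03,-0.02,0,0,-0.03,-0.02,0,0,-0.03,-0.02,0,0,-0.03,-0.02,0,0,-0.03,-0.02,0,0,-0.03,-0.02,0,0,-0.03,-0.02,0,0,-0.03,-0.02,0,0]'
python3 -m jog '[-0.03,-0.02,0,0,-0.03,-0.02,0,0,-0.03,-0.02,0,0,-0.03,-0.02,0,0,-0.03,-0.02,0,0,-0.03,-0.02,0,0,0,0,0,0,0,0,0,0,0,0,0,0]' 0.6
python3 - <<'E'
from h import *
s=robot.get_state();f=robot.grab_frame('wrist');save('e.png',f,k=1.5);print(s['ee_pos'],s['eef_rot'],s['wrist_force'],s['finger_gap'])
for t in ('pipe','ring','mister'):
    for d in robot.search_frame('wrist',t)[:3]: print(t,d)
print(proj('wrist',[556.3,169.9,80],s),proj('wrist',[556.3,169.9,132],s))
E
```

```text
time_s: 2.4
ee_pos: [420.4, 340.2, 248.5]
eef_rot: [0.469, 3.106, 0.001]
wrist_force: [-0.2, -0.2, -0.1]
finger_gap: 85.7
grasp_force: 0.0
time_s: 3.3
ee_pos: [555.3, 174.8, 248.2]
eef_rot: [-0.467, -3.106, -0.001]
wrist_force: [0.1, 0.1, -0.5]
finger_gap: 34.3
grasp_force: 0.0
[555.25193638 174.80592365 248.21899386] [-4.66664797e-01 -3.10580939e+00 -1.20009590e-03] [ 0.06530079  0.09202547 -0.5237611 ] 34.29744725779113
pipe {'bbox': [248.4, 175.4, 262.6, 205.1], 'p': 0.66}
pipe {'bbox': [232.6, 82.8, 255.1, 104.2], 'p': 0.52}
pipe {'bbox': [0.1, 130.9, 99.7, 239.8], 'p': 0.24}
ring {'bbox': [239.2, 164.7, 275.7, 202.4], 'p': 0.75}
[253.53896394 183.1602699 ] [252.68985246 198.1883684 ]
```

View pics/e.png

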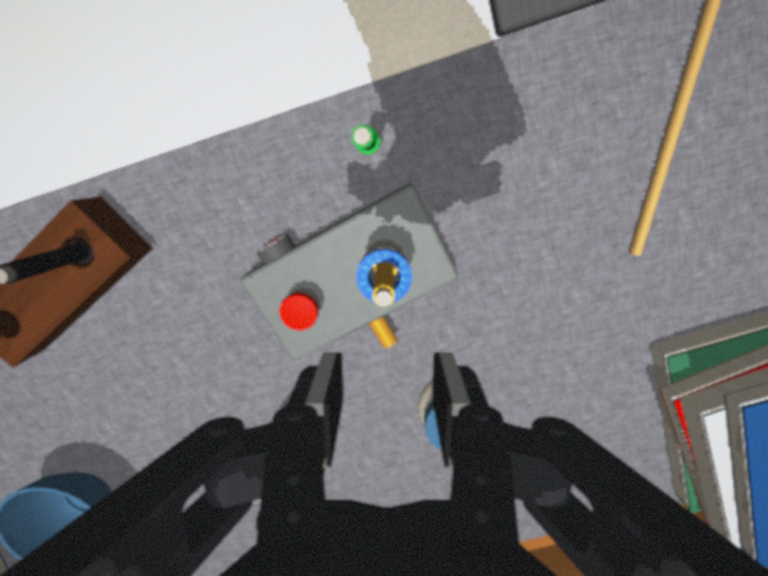

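The wrist view shows the ring centre at (384,275)/1.5, the pipe tip at (383,297)/1.5, and the red cap at (299,312)/1.5.

```bash
python3 - <<'E'
from h import *
s=robot.get_state();print(s['ee_pos'],s['wrist_force'])
T=R.from_rotvec(s['eef_rot']).as_matrix()
for p,z in (((384/1.5,275/1.5),80),((383.5/1.5,297/1.5),132),((299/1.5,312/1.5),56)):
    X=atz('wrist',*p,z,s);print(X,T.T@(X-s['ee_pos']))
E
```

```text
[555.39445238 174.75654928 248.37520042] [-0.6536601   0.16231629 -0.05658062]
[557.55958486 172.27516919  80.        ] [ -2.85751809  -1.79218456 168.37361974]
[557.18806938 172.44153141 132.        ] [ -2.43510182  -1.72510173 116.37378547]
[573.30932382  94.87804631  56.        ] [-40.62769172 -71.17168336 192.33750998]
```

```bash
python3 -m jog '[-0.0027,-0.0023,0,0,0,0,0.02,0,0,0,0.025,0,0,0,0.025,0,0,0,0.025,0,0,0,0.02,0,0,0,0.015,0,0,0,0,0,0,0,0,0]' 0.66
python3 - <<'E'
from h import *
s=robot.get_state();f=robot.grab_frame('wrist');print(s['ee_pos'],s['eef_rot'],s['wrist_force'],s['finger_gap'])
for t in ('pipe','ring'):
    for d in robot.search_frame('wrist',t)[:3]: print(t,d)
print(proj('wrist',[557.2,171.8,80],s),proj('wrist',[557.2,171.8,132],s))
save('f.png',f,(140,110,390,298),3)
E
```

```text
time_s: 4.4
ee_pos: [558.1, 170.6, 118.5]
eef_rot: [0.469, 3.106, -0.0]
wrist_force: [-0.2, 0.1, -0.2]
finger_gap: 28.8
grasp_force: 0.0
[558.13462553 170.58764077 118.49069236] [ 4.68923360e-01  3.10631578e+00 -9.06059068e-05] [-0.24774713  0.0610223  -0.23895836] 28.78918802693915
pipe {'bbox': [246.2, 219.5, 274.1, 285.7], 'p': 0.9}
pipe {'bbox': [220.0, 50.7, 255.2, 97.7], 'p': 0.67}
ring {'bbox': [227.0, 197.3, 294.2, 260.2], 'p': 0.56}
[258.68960864 230.77049879] [258.9149239  278.47396546]
```

View pics/f.png

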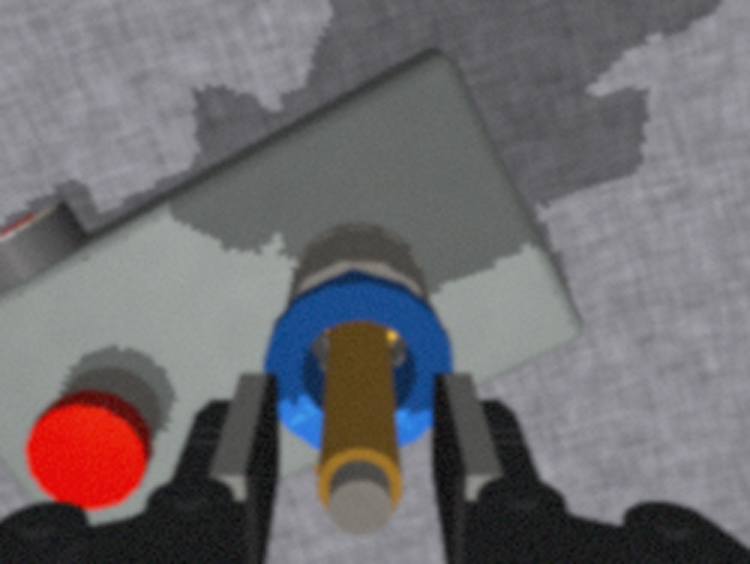

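The pipe (column 360) lies within about 1 px of the middle of the fingers (356), with the ring top in view. I make a small correction, narrow the fingers and feel for the ring.

```bash
python3 -m jog '[0.001,0.0008,0,0,0,0,0.004,0,0,0,0.004,0,0,0,0.003,0,0,0,0,0,0,0,0,0]' 0.75 20
python3 -m jog '[0,0,0.0007,0,0,0,0.0007,0,0,0,0.0007,0,0,0,0.0007,0]'; python3 -m jog '[0,0,0.0007,0,0,0,0.0007,0,0,0,0.0007,0]'
```

```text
time_s: 5.15
ee_pos: [557.1, 171.5, 107.1]
eef_rot: [-0.469, -3.106, 0.0]
wrist_force: [-0.0, -0.3, -0.2]
finger_gap: 21.2
grasp_force: 0.0
time_s: 5.55
ee_pos: [557.2, 171.6, 104.5]
eef_rot: [0.469, 3.106, 0.0]
wrist_force: [0.2, 0.4, -0.5]
finger_gap: 21.5
grasp_force: 0.0
time_s: 5.85
ee_pos: [557.2, 171.6, 102.4]
eef_rot: [-0.469, -3.106, -0.0]
wrist_force: [-0.4, 0.9, 0.6]
finger_gap: 21.2
grasp_force: 0.0
```

```bash
for i in 1 ; do python3 -m jog '[0,0,0.0007,0,0,0,0.0007,0,0,0,0.0007,0]'|egrep 'ee_pos|force'; python3 -m jog '[0,0,0.0007,0,0,0,0.0007,0,0,0,0.0007,0]'|egrep 'ee_pos|force';done
```

```text
ee_pos: [557.3, 171.6, 100.9]
wrist_force: [-1.9, -0.1, 7.4]
grasp_force: 4.0
ee_pos: [557.2, 171.6, 99.2]
wrist_force: [-1.6, -0.6, 9.8]
grasp_force: 4.7
```

```bash
python3 -m jog '[0,0,0.0006,0,0,0,0.0006,0]'|egrep 'ee_pos|force'; python3 -m jog '[0,0,0.0005,0,0,0,0.0005,0]'|egrep 'ee_pos|force'; python3 -m jog '[0,0,0.0,0]'|egrep 'ee_pos|force'
```

```text
ee_pos: [557.2, 171.6, 98.1]
wrist_force: [-2.6, -0.1, 8.8]
grasp_force: 4.7
ee_pos: [557.2, 171.6, 97.1]
wrist_force: [-2.3, -0.8, 10.0]
grasp_force: 4.6
ee_pos: [557.2, 171.6, 96.9]
wrist_force: [-2.2, -0.5, 8.0]
grasp_force: 3.7
```

```bash
python3 -m jog '[0,0,0.0005,0,0,0,0,0]'|egrep 'ee_pos|force'; python3 -m jog '[0,0,0.0005,0,0,0,0,0]'|egrep 'ee_pos|force'
```

```text
ee_pos: [557.2, 171.6, 96.5]
wrist_force: [-1.9, -0.3, 8.2]
grasp_force: 3.8
ee_pos: [557.2, 171.6, 96.1]
wrist_force: [-3.5, -0.2, 9.6]
grasp_force: 4.7
```

```bash
python3 -m jog '[0,0,0.0003,0,0,0,0,0]'|egrep 'ee_pos|force'; python3 -m jog '[0,0,0.0002,0,0,0,0,0]'|egrep 'ee_pos|force'
```

```text
ee_pos: [557.3, 171.6, 96.1]
wrist_force: [-3.3, -0.7, 11.8]
grasp_force: 5.9
ee_pos: [557.3, 171.6, 96.1]
wrist_force: [-4.0, -1.4, 12.3]
grasp_force: 6.6
```

On the stop (12 N held still, z unchanged). I close in stages while watching the push.

```bash
python3 -m jog '[0,0,0,0,0,0,0,0]' 0.79 30|egrep 'ee_pos|force|gap'; python3 -m jog '[0,0,0,0,0,0,0,0]' 0.82 30|egrep 'ee_pos|force|gap'
```

```text
ee_pos: [557.6, 171.8, 96.2]
wrist_force: [-2.7, -0.1, 12.9]
finger_gap: 18.2
grasp_force: 6.5
ee_pos: [557.9, 172.0, 96.3]
wrist_force: [-1.5, 0.2, 11.6]
finger_gap: 15.5
grasp_force: 6.3
```

```bash
python3 -m jog '[0,0,0,0,0,0,0,0,0,0,0,0]' 0.87 40|egrep 'ee_pos|force|gap'
```

```text
ee_pos: [558.1, 172.1, 96.3]
wrist_force: [-1.9, -0.7, 13.2]
finger_gap: 12.5
grasp_force: 41.0
```

```bash
python3 -m jog '[0,0,-0.005,0,0,0,-0.007,0,0,0,-0.007,0]'|egrep 'ee_pos|force|gap'; python3 -m jog '[0,0,-0.008,0,0,0,-0.008,0,0,0,-0.008,0,0,0,-0.008,0,0,0,-0.008,0,0,0,-0.008,0,0,0,-0.008,0,0,0,-0.008,0,0,0,0,0]'
python3 - <<'E'
from h import *
s=robot.get_state();f=robot.grab_frame('scene');g=robot.grab_frame('wrist')
save('g.png',np.hstack([cv2.resize(f[60:220,230:380],(360,384)),cv2.resize(g[80:380,120:400],(360,384))]))
E
```

```text
ee_pos: [557.1, 171.5, 113.7]
wrist_force: [-0.9, -0.0, -0.7]
finger_gap: 12.8
grasp_force: 38.9
time_s: 9.65
ee_pos: [558.0, 171.8, 178.8]
eef_rot: [0.469, 3.104, 0.002]
wrist_force: [0.1, 0.4, -0.3]
finger_gap: 12.7
grasp_force: 38.9
```

View pics/g.png

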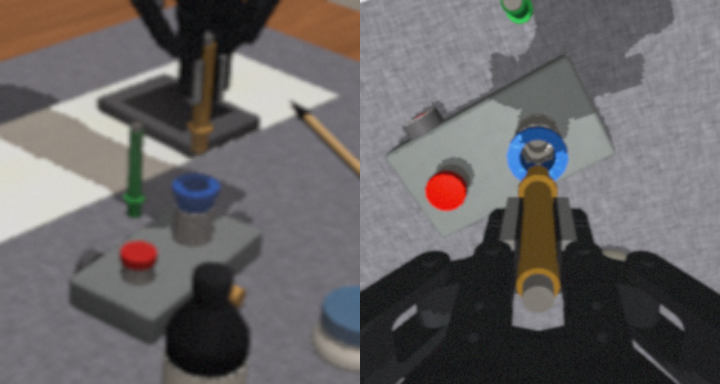

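The pipe is out and held upright, the ring is back up, and nothing else has been disturbed. Next I carry it to the free hole.

```bash
python3 -m jog '[-0.0025,-0.0144,0,0,-0.0045,-0.027,0,0,-0.0045,-0.027,0,0,-0.0045,-0.027,0,0,-0.0045,-0.027,0,0,-0.0045,-0.027,0,0,-0.0045,-0.027,0,0,-0.0045,-0.027,0,0,-0.0045,-0.027,0,0,-0.0045,-0.027,0,0]' |egrep 'ee_pos|force'
python3 -m jog '[-0.0045,-0.027,0,0,-0.0045,-0.027,0,0,-0.0025,-0.0144,0,0,0,0,0,0,0,0,0,0,0,0,0,0]'
python3 - <<'E'
from h import *
s=robot.get_state();f=robot.grab_frame('wrist');print(s['ee_pos'],s['eef_rot'])
for t in ('pipe','stand','free_hole','pipe_foot'):
    try:
        for d in robot.search_frame('wrist',t)[:3]: print(t,d)
    except Exception as e: print(t,e)
T=R.from_rotvec(s['eef_rot']).as_matrix();P=s['ee_pos']
print('foot exp',proj('wrist',P+T@[0,0,62.],s),'tip exp',proj('wrist',P+T@[0,0,-36.],s),'hole exp',proj('wrist',[513,-158.5,38],s))
save('h.png',f,k=1.5)
E
```

```text
ee_pos: [521.0, -89.3, 177.1]
wrist_force: [0.0, 0.3, -0.8]
grasp_force: 39.0
time_s: 11.35
ee_pos: [513.3, -153.8, 177.4]
eef_rot: [-0.465, -3.107, -0.002]
wrist_force: [-0.0, 1.0, -0.9]
finger_gap: 13.1
grasp_force: 39.0
[ 513.28384753 -153.84595176  177.36537105] [-4.65374223e-01 -3.10656852e+00 -1.94008948e-03]
pipe {'bbox': [241.8, 207.9, 273.3, 322.2], 'p': 0.93}
stand {'bbox': [210.2, 73.4, 377.8, 222.8], 'p': 0.63}
free_hole {'bbox': [211.7, 78.5, 378.9, 224.0], 'p': 0.75}
pipe_foot {'bbox': [240.5, 207.1, 276.9, 326.6], 'p': 0.98}
foot exp [257.40734636 218.48541859] tip exp [256.82693647 315.20478002] hole exp [252.86817623 189.4710785 ]
```

View pics/h.png

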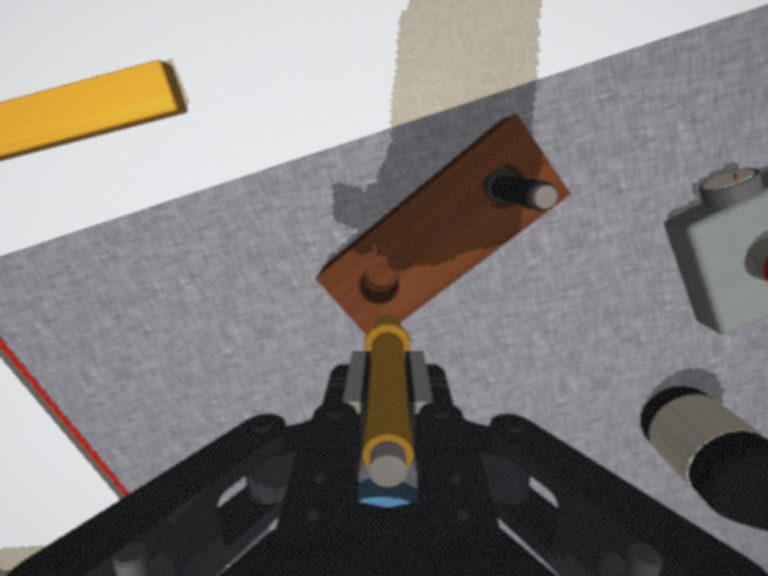

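The wrist view shows the free hole at (379,282)/1.5, the pipe foot at (386,320)/1.5 where expected, and the spare at (540,195)/1.5, well clear.

```bash
python3 - <<'E'
from h import *
s=robot.get_state();T=R.from_rotvec(s['eef_rot']).as_matrix()
X=atz('wrist',379.5/1.5,282/1.5,38,s);print(s['ee_pos'],X,T.T@(X-s['ee_pos']))
E
```

```text
[ 513.26284557 -154.87390698  177.51488628] [ 511.63249903 -159.10483827   38.        ] [  0.31185148  -4.55836786 139.51374962]
```

```bash
python3 -m jog '[0.0003,-0.004,0,0,0,0,0.01,0,0,0,0.015,0,0,0,0.015,0,0,0,0.013,0,0,0,0.007,0,0,0,0,0,0,0,0,0,0,0,0,0]'
python3 - <<'E'
from h import *
s=robot.get_state();f=robot.grab_frame('wrist');g=robot.grab_frame('scene');print(s['ee_pos'],s['eef_rot'],s['wrist_force'])
T=R.from_rotvec(s['eef_rot']).as_matrix();P=s['ee_pos']
print('foot exp',proj('wrist',P+T@[0,0,62.],s),'tip',proj('wrist',P+T@[0,0,-36.],s),'hole exp',proj('wrist',[511.6,-159.1,38],s))
save('i.png',np.hstack([cv2.resize(f[130:330,180:340],(480,600)),cv2.resize(g[110:250,120:195],(320,600))]))
E
```

```text
time_s: 12.5
ee_pos: [512.1, -159.7, 118.0]
eef_rot: [0.469, 3.105, -0.0]
wrist_force: [-0.2, 0.3, -1.3]
finger_gap: 12.6
grasp_force: 39.0
[ 512.06682638 -159.65454079  118.0352596 ] [ 4.69148494e-01  3.10512500e+00 -2.13652704e-04] [-0.20612428  0.34947179 -1.32911721]
foot exp [257.40825631 218.48666361] tip [256.8284271  315.20635844] hole exp [257.95180949 208.81014536]
```

View pics/i.png

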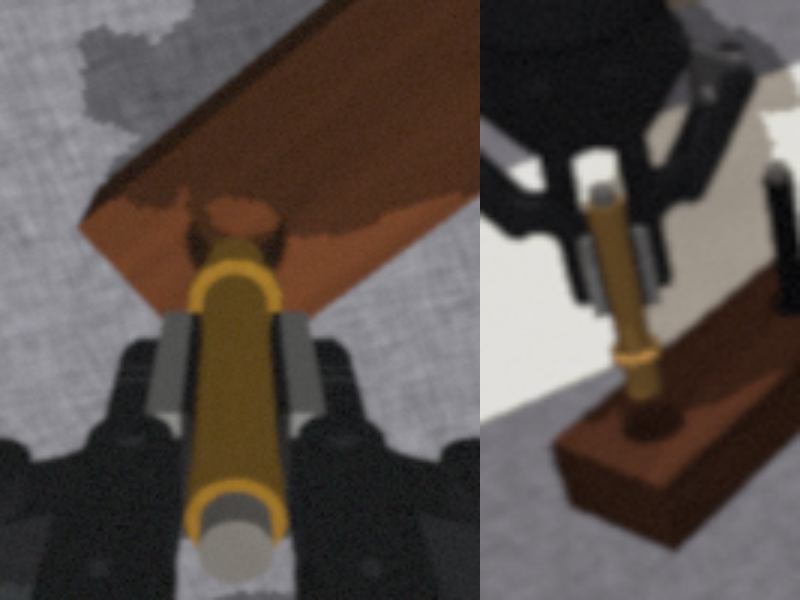

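```bash
python3 - <<'E'
from h import *
from scipy.optimize import least_squares
s=robot.get_state();T=R.from_rotvec(s['eef_rot']).as_matrix();P=np.array(s['ee_pos'])
W=lambda u,v:np.array([u/3+180,v/3+130]); S=lambda u,v:np.array([(u-480)/4.267+120,v/4.286+110])
g=lambda a,x,z:P+T@np.array([x+a*(-z),0,z])   # tool coords along pipe
# obs: tip top centre, bead centre, foot
obs=[('wrist',98,W(236,552)),('wrist',20,W(236,280)),('scene',98,S(602,188)),('scene',20,S(638,355)),('scene',0,S(645,395))]
def pt(p,l): # l above foot; p: foot z below TCP, tilt x, tilt y, x0,y0 at TCP height
    z=p[0]-l; return P+T@np.array([p[3]+p[1]*z,p[4]+p[2]*z,z])
for c,l,o in obs: print(c,l,o.round(1),proj(c,pt([62,0,0,0,0],l),s).round(1))
for sx in (-1,):
    r=least_squares(lambda p:np.concatenate([proj(c,pt(p,l),s)-o for c,l,o in obs]+[[p[3]/2,p[4]/2,(p[0]-62)/1.5]]),[62,0,0,0,0]);print(r.x.round(3),r.fun.round(1))
print('foot tool',T.T@(pt(r.x,0)-P)); 
print('hole wrist',T.T@(atz('wrist',*W(237,232),38,s)-P),'hole scene',T.T@(atz('scene',*S(655,418),38,s)-P))
E
```

```text
wrist 98 [258.7 314. ] [256.8 315.2]
wrist 20 [258.7 223.3] [257.3 230.2]
scene 98 [148.6 153.9] [147.5 153.6]
scene 20 [157.  192.8] [156.  191.4]
scene 0 [158.7 202.2] [158.  200.3]
[6.4586e+01 5.8000e-02 1.0000e-03 4.1200e-01 7.9800e-01] [ 0.1 -0.3 -0.   1.1 -0.2  1.4 -0.6 -1.4 -0.4 -2.3  0.2  0.4  1.7]
foot tool [ 4.18506654  0.87379182 64.58634859]
hole wrist [ 1.92750158  1.21473861 80.09523808] hole scene [ 0.56164778  2.43198603 80.09705651]
```

```bash
python3 -m jog '[0.0005,0.0006,0.003,0,0,0,0.005,0,0,0,0.005,0,0,0,0.005,0,0,0,0.004,0,0,0,0.003,0,0,0,0.002,0,0,0,0,0]'|egrep 'ee_pos|force'
python3 -m jog '[0,0,0.002,0,0,0,0.002,0,0,0,0.002,0]'|egrep 'ee_pos|force'
```

```text
ee_pos: [511.1, -158.7, 90.2]
wrist_force: [0.2, 0.5, -0.9]
grasp_force: 39.0
ee_pos: [511.4, -158.8, 84.4]
wrist_force: [0.0, -0.3, -0.8]
grasp_force: 39.0
```

```bash
python3 -m jog '[0,0,0.001,0,0,0,0.001,0,0,0,0.001,0]'|egrep 'ee_pos|force'
python3 -m jog '[0,0,0.001,0,0,0,0.001,0]'|egrep 'ee_pos|force'
python3 -m jog '[0,0,0.001,0,0,0,0.001,0]'|egrep 'ee_pos|force'
```

```text
ee_pos: [511.3, -158.8, 81.4]
wrist_force: [-0.2, 0.1, -0.8]
grasp_force: 39.0
ee_pos: [511.3, -158.8, 79.4]
wrist_force: [1.8, 0.6, -0.2]
grasp_force: 39.0
ee_pos: [511.2, -158.8, 77.4]
wrist_force: [0.0, -0.0, -1.8]
grasp_force: 39.0
```

```bash
python3 -m jog '[0,0,0.0006,0,0,0,0.0006,0]'|egrep 'ee_pos|force'
python3 -m jog '[0,0,0.0006,0,0,0,0.0006,0]'|egrep 'ee_pos|force'
python3 -m jog '[0,0,0.0005,0]'|egrep 'ee_pos|force'
```

```text
ee_pos: [511.3, -158.7, 76.3]
wrist_force: [-0.3, -0.9, -1.3]
grasp_force: 39.0
ee_pos: [511.3, -158.8, 75.1]
wrist_force: [-0.2, 0.0, -0.1]
grasp_force: 39.0
ee_pos: [511.3, -158.7, 74.5]
wrist_force: [-0.6, -0.3, -0.6]
grasp_force: 39.0
```

```bash
python3 -m jog '[0,0,0.0005,0]'|egrep 'ee_pos|force'
python3 -m jog '[0,0,0.0005,0]'|egrep 'ee_pos|force'
python3 -m jog '[0,0,0.0005,0]'|egrep 'ee_pos|force'
```

```text
ee_pos: [511.4, -158.8, 74.3]
wrist_force: [-0.7, 0.7, 5.6]
grasp_force: 39.3
ee_pos: [511.5, -158.8, 74.3]
wrist_force: [-1.7, 0.9, 10.6]
grasp_force: 39.7
ee_pos: [511.5, -158.9, 74.2]
wrist_force: [-2.3, 0.7, 15.5]
grasp_force: 40.1
```

Bottom reached (z stops at 74.3, as expected). I relieve the push, open and rise.

```bash
python3 -m jog '[0,0,-0.0005,0,0,0,-0.0006,0,0,0,0,0]'|egrep 'ee_pos|force'; python3 -m jog '[0,0,0,0,0,0,0,0]' 0.8|egrep 'ee_pos|force|gap'; python3 -m jog '[0,0,0,0,0,0,0,0,0,0,0,0]' 0.64|egrep 'ee_pos|force|gap'
python3 -m jog '[0,0,-0.005,0,0,0,-0.01,0,0,0,-0.015,0,0,0,-0.02,0,0,0,-0.02,0,0,0,-0.02,0,0,0,-0.01,0,0,0,0,0,0,0,0,0]'
python3 - <<'E'
from h import *
f=robot.grab_frame('wrist');g=robot.grab_frame('scene')
save('j.png',np.hstack([cv2.resize(f[100:330,150:400],(420,386)),cv2.resize(g[95:250,120:265],(361,386))]))
E
```

```text
ee_pos: [511.4, -158.8, 74.3]
wrist_force: [0.7, -0.6, 2.8]
grasp_force: 39.3
ee_pos: [511.3, -158.8, 74.0]
wrist_force: [0.1, -0.0, -0.2]
finger_gap: 17.1
grasp_force: 0.0
ee_pos: [511.2, -158.8, 74.1]
wrist_force: [0.2, -0.2, -0.6]
finger_gap: 30.6
grasp_force: 0.0
time_s: 16.9
ee_pos: [511.0, -158.7, 174.0]
eef_rot: [-0.469, -3.106, -0.0]
wrist_force: [0.2, -0.3, -0.4]
finger_gap: 30.5
grasp_force: 0.0
```

View pics/j.png

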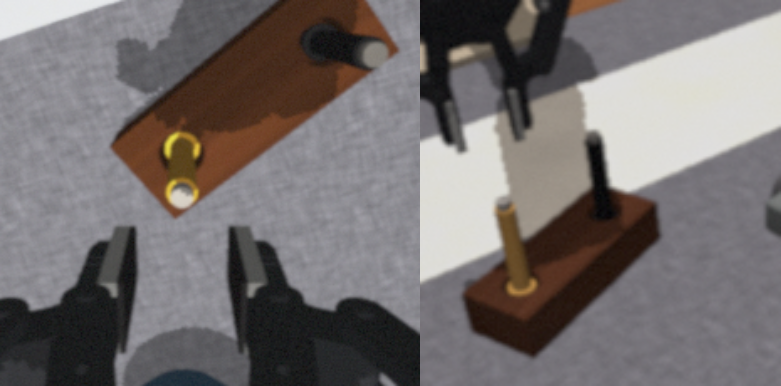

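The brass pipe stands upright in the free hole (left view, (181,165)), the spare is untouched in its own hole, and the gripper is clear.

```bash
python3 -c "
from cell import robot
print(robot.sign_off())"
```

```text
the job is handed in; nothing more can be done
None
```

The brass pipe is out of the mister and standing upright on the bottom of the stand's free hole; the ring was held at about 13 N (25 N crushes it), the job took about 17 s of the 58 s, and I saw nothing else disturbed, but sign-off returned no verdict.

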